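Cover the prep pans with their own lids

TASK

Prep is over: put each of the four loose steel lids on the pan it belongs to (small round, large round, square, oblong), fully home with its plug inside the pan's mouth and its cover flat on the rim. Set the lids down rather than dropping them, and leave the pans, the spice jar and the salt shaker standing where they are.

Things in the scene. Friction and masses are not known exactly. Their poses are not given: they have to be found in the camera images.
- lid_small_handle (a point): Small round steel lid, 0.12 kg, at first resting right way up on its plug. Origin: middle of its handle, 30 mm above the plug's underside, 17 mm below the handle's top. From below: plug 9 mm deep (50 mm across), flat cover 4 mm thick (84 mm across), central black handle bar 44 mm long (x), 14 mm thick (y), 34 mm tall: pinch its upper half across y.
- lid_large_handle (a point): Large round steel lid, 0.12 kg, at first resting right way up on its plug. Origin: middle of its handle, 30 mm above the plug's underside, 17 mm below the handle's top. From below: plug 9 mm deep (86 mm across), flat cover 4 mm thick (120 mm across), central black handle bar 44 mm long (x), 14 mm thick (y), 34 mm tall: pinch its upper half across y.
- lid_square_handle (a point): Square steel lid, 0.12 kg, at first resting right way up on its plug. Origin: middle of its handle, 30 mm above the plug's underside, 17 mm below the handle's top. From below: plug 9 mm deep (62 x 62 mm), flat cover 4 mm thick (96 x 96 mm, sides along x and y), central black handle bar 44 mm long (x), 14 mm thick (y), 34 mm tall: pinch its upper half across y.
- lid_oblong_handle (a point): Oblong steel lid, 0.12 kg, at first resting right way up on its plug. Origin: middle of its handle, 30 mm above the plug's underside, 17 mm below the handle's top. From below: plug 9 mm deep (96 x 46 mm, long along x), flat cover 4 mm thick (130 x 80 mm, long along x), central black handle bar 44 mm long (x), 14 mm thick (y), 34 mm tall: pinch its upper half across y.
- pan_small_mouth (a point): Small, tallest round steel pan holding small green olives, loose, 0.6 kg. Origin: centre of its mouth, level with the rim's top, 75 mm above the counter. Opening 64 mm across, 84 mm over the rim. Flat rim 10 mm wide. Its yaw does not matter. Its lid's plug has 7 mm of play all round; with the lid fully home the lid's handle centre is 21 mm above this point.
- pan_large_mouth (a point): Large round steel pan holding cherry tomatoes, loose, 0.6 kg. Origin: centre of its mouth, level with the rim's top, 60 mm above the counter. Opening 100 mm across, 120 mm over the rim. Flat rim 10 mm wide. Its yaw does not matter. Its lid's plug has 7 mm of play all round; with the lid fully home the lid's handle centre is 21 mm above this point.
- pan_square_mouth (a point): Square steel pan holding dark green olives, loose, 0.6 kg. Origin: centre of its mouth, level with the rim's top, 65 mm above the counter. Opening 76 x 76 mm, 96 x 96 mm over the rim. Flat rim 10 mm wide. x and y run along the sides. The lid fits in any of its four quarter-turns. Its lid's plug has 7 mm of play all round; with the lid fully home the lid's handle centre is 21 mm above this point.
- pan_oblong_mouth (a point): Oblong steel pan holding small yellow potatoes, loose, 0.6 kg. Origin: centre of its mouth, level with the rim's top, 55 mm above the counter. Opening 110 x 60 mm, 130 x 80 mm over the rim. Flat rim 10 mm wide. x and y run along the sides. Long along x. The lid fits either way round. Its lid's plug has 7 mm of play all round; with the lid fully home the lid's handle centre is 21 mm above this point.
- spice_jar_mid (a point): Bystander: small amber glass jar with a steel cap, 36 mm across, 62 mm tall, standing among the pans on the robot's left. Origin half-way up.
- salt_shaker_mid (a point): Bystander: small white salt shaker, 36 mm across its foot, 60 mm tall, standing among the pans on the robot's right. Origin half-way up.
Not all that is in view belongs to the job. What is shaped like the part that bears lid_oblong_handle but orange or pink is not meant.

How it is judged:
At the end, for the whole second after the job is handed in: Every lid sits at rest on its own pan: its handle within 12 mm horizontally of the mouth's centre and 16 to 24 mm above the rim, lid and pan level within 0.05 rad; spice jar and salt shaker upright (horizontal distance between lid_small_handle and pan_small_mouth below 0.012 m and z of lid_small_handle in the frame of pan_small_mouth between 0.016 and 0.024 m and angle between each of lid_small_handle, pan_small_mouth, lid_large_handle, pan_large_mouth, lid_square_handle, pan_square_mouth, lid_oblong_handle, pan_oblong_mouth's own z axis and vertical below 0.05 rad and linear speed of each of lid_small, pan_small, lid_large, pan_large, lid_square, pan_square, lid_oblong, pan_oblong below 0.02 m/s and horizontal distance between lid_large_handle and pan_large_mouth below 0.012 m and z of lid_large_handle in the frame of pan_large_mouth between 0.016 and 0.024 m and horizontal distance between lid_square_handle and pan_square_mouth below 0.012 m and z of lid_square_handle in the frame of pan_square_mouth between 0.016 and 0.024 m and horizontal distance between lid_oblong_handle and pan_oblong_mouth below 0.012 m and z of lid_oblong_handle in the frame of pan_oblong_mouth between 0.016 and 0.024 m and angle between each of spice_jar_mid, salt_shaker_mid's own z axis and vertical below 0.1 rad); the robot touches nothing.
It fails at once if a pan is shoved more than 40 mm from where it stood, or tipped over (distance of any of pan_small_mouth, pan_large_mouth, pan_square_mouth, pan_oblong_mouth from where it was at the start of the episode above 0.04 m or angle between any of pan_small_mouth, pan_large_mouth, pan_square_mouth, pan_oblong_mouth's own z axis and vertical above 0.4 rad).
It fails at once if the spice jar or the salt shaker is shoved more than 40 mm or knocked over (distance of any of spice_jar_mid, salt_shaker_mid from where it was at the start of the episode above 0.04 m or angle between any of spice_jar_mid, salt_shaker_mid's own z axis and vertical above 0.4 rad).
It fails at once if a lid is dropped: it falls, out of the fingers, faster than 0.7 m/s (a fall of 25 mm or more) ((linear speed of lid_small above 0.7 m/s and contact force between the fingers and lid_small below 0.1 N) or (linear speed of lid_large above 0.7 m/s and contact force between the fingers and lid_large below 0.1 N) or (linear speed of lid_square above 0.7 m/s and contact force between the fingers and lid_square below 0.1 N) or (linear speed of lid_oblong above 0.7 m/s and contact force between the fingers and lid_oblong below 0.1 N)).
It also fails if it takes over 115 s, if anything falls off the work surface, if the arm or the gripper's body presses on something with over 40 N, if the wrist force passes 120 N, or if a joint passes its speed limit or range.

ROBOT

A 6-joint arm with a two-finger parallel gripper is mounted at the origin on the work surface. World frame = base frame: x ahead of the robot, y to its left, z up, the work surface at z = 0. Lengths are in m, angles in rad, forces in N, time in s.
With the tool pointing down it reaches from about 0.35 to 0.975 m from the base axis. Payload 4.9 kg.
Tool frame: the origin (TCP) lies at the very end of the fingers, on their centre line; the grasp point (between the pads) lies 19 mm behind it; z points along the fingers, y is the line along which they close (so a half turn about z gives the same grasp; the last joint's range is limited). The gripper opens to 85 mm and grips with 20 to 120 N. Pads are 22 mm wide; open, the fingers measure 114 mm over their backs; the gripper's body (76 mm by 85 mm) begins 54 mm behind the grasp point. The pads swing forward as they close: fully open they stand 13 mm farther back than shut.
Start: joints at [1.185, 0.053, 1.613, -0, 1.476, -0.119], TCP at [0.165, 0.603, 0.231] pointing down, gripper open.
Joint ranges: [-3.01, 3.01], [-1.01, 2.22], [0.06, 2.58], [-1.02, 4.17], [0.09, 2.62], [-3.14, 3.14]. Speed limits (rad/s): [2.57, 2.57, 3.14, 3.14, 3.14, 3.14].

INTERFACE

Orientations are given as a rotation vector (axis times angle).
In Python, from station import ctrl, imaging gives the robot as it stands.
- The arm moves only by the tool play_rows, never from a script. Its argument "series" is a list of rows, each a list of 3 entries, a list of its own where there are three numbers: the opening, from 0 (shut) to 1 (fully open), then the shift along the tool's x, y, z each as a share of 0.05 m, from -1 to 1, then the turn, a rotation vector about the tool's x, y, z each as a share of 8 degrees, from -1 to 1. In form: [[grip, [dx, dy, dz], [ax, ay, az]], ...]. A call has 1 to 8 rows; each row shifts and turns the commanded pose from where the row before left it, along the tool's axes as they then stand; what a row does not reach is not made up. A row lasts 1/8 s, in which the tool goes at most 62.5 mm and 10.7 degrees, less where a joint would pass 70% of its speed; a pose out of reach is approached as far as the arm can. A call with a number of a shift or a turn outside -1 to 1 is refused whole. A call with a gripper value outside its range is refused whole. The fingers move at their own pace and stop on an object; "force" is the grip in N (left out, the last holds). Time passes only in rows, so rows that do not move let the fingers close. It gives the time, the measured TCP pose, the force, the opening and the grip force at its end, in the units of the state.
- ctrl.get_obs(): the state, without advancing time (a new reading comes with each control period).
- imaging.get_image(name): name is "side" or "top" or "wrist"; returns a dict with "color" (420x560x3 uint8, blue, green, red), "fx", "fy", "cx", "cy" (pixels), "D" ([k1, k2, p1, p2, k3] as OpenCV has them; the pictures are not rectified), "extrinsics" (4x4, takes a point from world to camera coordinates); the wrist camera has in their place "hand_eye" (4x4, takes a point from camera to tool coordinates, whose origin is the TCP and whose axes are the flange's). Camera axes: x right, y down, z forward; pixel columns grow to the right and rows downward; lengths in m; the calibration is good to about 2 mm. A picture is of the moment at which its call begins: read the wrist's pose just before it. There is no depth.
- ctrl.finish_job(): hands the job in; it is judged then, once.
The state is a dict: "t": time; "q": joint angles; "dq": joint speeds; "effort": joint torques, N m; "tool_pos": TCP position; "tool_rot": TCP orientation; "contact_force": force on the tool from outside, world axes, zero at the start; "wrist_torque": the same for the moment, N m; "opening": finger opening in m; "grip_force": force on a finger pad.
Only numpy, scipy, OpenCV 4.12 (cv2) and the standard library are available. Lean on these libraries where they do the work, as an engineer would, in place of code of your own. Each camera call takes 0.05 s, during which the arm holds its last target. There are 200 camera calls.

## Working session

There is one attempt and no reset: what is moved stays moved. The work goes in short steps, Python scripts to look and compute and a tool call to move; the robot and the scene stay as the last step left them, time stands still between calls to the robot, and variables do not carry over. Pictures are saved under pics/ and viewed, at most 14 in all, crops included, and the job is handed in when it is done.

Besides the shell and the picture viewer there is one more tool, called after "Emit:" as name(argument=value, ...), one argument or row to a line, values as JSON. play_rows: Moves the arm, as the interface text tells. Shift numbers are shares of 0.05 m and turn numbers shares of 8 degrees, none past 1 either way. Its arguments: {"type":"object","properties":{"series":{"type":"array"},"force":{"type":"number"}},"required":["series"]}

```bash
mkdir -p pics; ls; cat > h.py <<'E'
import numpy as np, cv2
from scipy.spatial.transform import Rotation as R
from station import ctrl, imaging
def cam(name):
    o=ctrl.get_obs(); d=imaging.get_image(name)
    K=np.array([[d['fx'],0,d['cx']],[0,d['fy'],d['cy']],[0,0,1.]]); D=np.array(d['D'],float)
    if name=='wrist':
        T=np.eye(4);T[:3,:3]=R.from_rotvec(o['tool_rot']).as_matrix();T[:3,3]=o['tool_pos']
        C=T@np.array(d['hand_eye'])
    else: C=np.linalg.inv(np.array(d['extrinsics']))
    return d['color'],K,D,C
def toz(px,z,K,D,C):
    p=cv2.undistortPoints(np.array(px,float).reshape(-1,1,2),K,D).reshape(-1,2)
    r=np.c_[p,np.ones(len(p))]@C[:3,:3].T
    return C[:3,3]+r*((z-C[2,3])/r[:,2])[:,None]
def save(im,name): cv2.imwrite('pics/'+name,im)
E
python3 - <<'E'
from h import *
for n in('top','side'):
    im,K,D,C=cam(n); save(im,n+'0.png'); print(n,K[0,0],C.round(3).tolist()); np.savez(n+'0.npz',im=im,K=K,D=D,C=C)
o=ctrl.get_obs();print(o)
E
```

```text
pics
top 489.14385097466163 [[-0.014, -0.985, 0.17, 0.199], [-1.0, 0.014, -0.004, 0.1], [0.001, -0.17, -0.985, 1.695], [0.0, 0.0, 0.0, 1.0]]
side 497.3454144235874 [[0.94, -0.191, 0.282, 0.081], [-0.341, -0.535, 0.773, -0.943], [0.003, -0.823, -0.568, 0.83], [0.0, 0.0, 0.0, 1.0]]
{'t': 0.1, 'q': array([ 1.18497709e+00,  5.33066825e-02,  1.61415191e+00, -3.69274355e-06,
        1.47597574e+00, -1.18997607e-01]), 'dq': array([-1.10012118e-03, -1.68116486e-03, -3.08956525e-03, -8.30168697e-05,
        1.79483395e-03, -3.81569528e-04]), 'effort': array([-3.61493176e-04, -3.94899273e+01, -3.71363747e+01, -1.18584148e-04,
        3.92862072e-03,  6.77418313e-06]), 'tool_pos': array([0.16458066, 0.60236612, 0.23017898]), 'tool_rot': array([-4.17818832e-01, -3.11322288e+00,  2.80227945e-03]), 'contact_force': array([-0.23701317,  0.40134167,  0.08993402]), 'wrist_torque': array([-0.02863261, -0.00085668,  0.0607607 ]), 'grip_force': 0.0, 'opening': 0.08534291541872518}
```

View pics/top0.png

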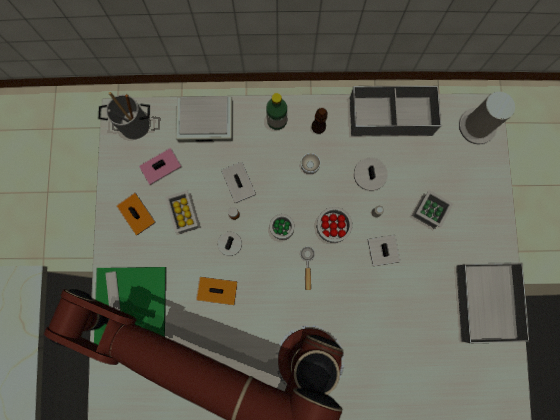

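View pics/side0.png

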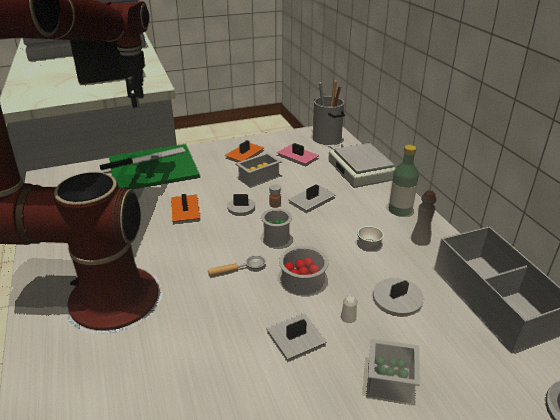

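The top view shows the steel lids: oblong at (238,182), small round (229,243), large (371,174) and square (384,250). The pans are oblong (183,212), small (282,227), large (335,225) and square (432,209). The jar is at (234,214), the shaker at (378,211), and the orange and pink lids are decoys.

```bash
cat > m.py <<'E'
from h import *
z=np.load('top0.npz');im,K,D,C=[z[k] for k in('im','K','D','C')]
g=im.max(2)
L=dict(small=(229,243),large=(371,174),square=(384,250),oblong=(238,182))
for n,(u,v) in L.items():
    m=np.zeros_like(g);m[v-14:v+15,u-14:u+15]=(g[v-14:v+15,u-14:u+15]<50)
    c=max(cv2.findContours(m,0,1)[0],key=cv2.contourArea)
    r=cv2.minAreaRect(c);p=toz(cv2.boxPoints(r),.035,K,D,C)
    e=[p[1]-p[0],p[2]-p[1]];e=max(e,key=np.linalg.norm)
    print('lid',n,p.mean(0).round(3)[:2],'yaw',round(np.degrees(np.arctan2(e[1],e[0]))%180,1),np.round([np.linalg.norm(p[1]-p[0]),np.linalg.norm(p[2]-p[1])],3))
P=dict(small=(282,227,.075),large=(335,225,.06),square=(432,209,.065),oblong=(183,212,.055),jar=(234,213,.06),salt=(378,210,.06))
for n,(u,v,h) in P.items(): print(n,toz((u,v),h,K,D,C)[0].round(3))
save(cv2.resize(im[140:280,110:460],None,fx=2.28,fy=2.28,interpolation=cv2.INTER_CUBIC),'topc.png')
w,K,D,C=cam('wrist');save(w,'w0.png');print(C.round(3).tolist(),K[0,0])
E
python3 m.py
```

```text
lid small [0.397 0.268] yaw 159.6 [0.042 0.017]
lid large [ 0.638 -0.23 ] yaw 6.4 [0.018 0.047]
lid square [ 0.365 -0.263] yaw 8.6 [0.018 0.042]
lid oblong [0.615 0.238] yaw 21.2 [0.012 0.049]
small [0.443 0.086 0.075]
large [ 0.449 -0.093  0.06 ]
square [ 0.499 -0.427  0.065]
oblong [0.502 0.424 0.055]
jar [0.496 0.249 0.06 ]
salt [ 0.499 -0.242  0.06 ]
[[0.264, 0.923, 0.28, 0.093], [0.965, -0.252, -0.077, 0.621], [-0.0, 0.291, -0.957, 0.374], [0.0, 0.0, 0.0, 1.0]] 376.824287739188
```

View pics/w0.png

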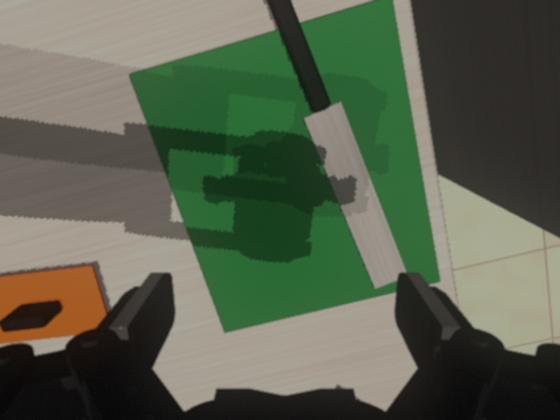

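View pics/topc.png

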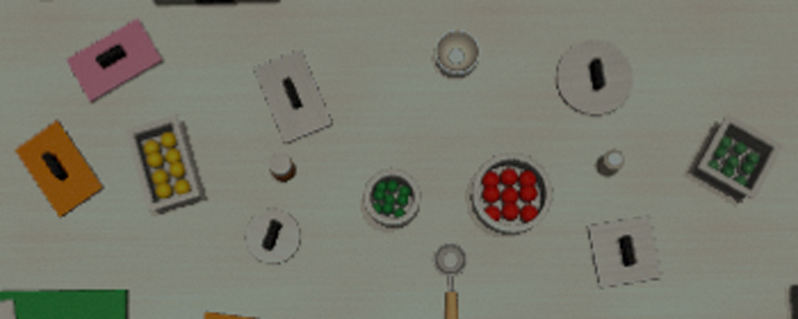

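Emit:
play_rows(
  series=[
    [1, [0, 0, -0.5], [0, 0, -0.95]],
    [1, [0, 0, -0.5], [0, 0, -0.95]],
    [1, [-0.5, -0.85, -0.1], [0, 0, 0]],
    [1, [-0.5, -0.85, -0.1], [0, 0, 0]],
    [1, [-0.5, -0.85, -0.1], [0, 0, 0]],
    [1, [-0.5, -0.85, -0.1], [0, 0, 0]],
    [1, [-0.5, -0.85, -0.1], [0, 0, 0]],
    [1, [-0.5, -0.85, -0.1], [0, 0, 0]],
  ],
  force=40,
)

```text
t: 1.15
tool_pos: [0.3148, 0.3461, 0.3112]
tool_rot: [-0.002, -3.142, 0.0]
contact_force: [1.0, -0.4, 0.9]
opening: 0.0855
grip_force: 0.0
```

Emit:
play_rows(
  series=[
    [0.7, [-0.5, -0.8, 0], [0, 0, 0]],
    [0.7, [-0.4, -0.8, 0], [0, 0, 0]],
    [0.7, [0, 0, 0], [0, 0, 0]],
    [0.7, [0, 0, 0], [0, 0, 0]],
  ],
)

```text
t: 1.65
tool_pos: [0.359, 0.2678, 0.3111]
tool_rot: [-0.003, -3.141, -0.001]
contact_force: [0.2, 0.3, -0.3]
opening: 0.0598
grip_force: 0.0
```

```bash
python3 - <<'E'
from h import *
im,K,D,C=cam('wrist'); save(im,'wL.png'); np.savez('wL.npz',im=im,K=K,D=D,C=C)
E
```

```text
(no output)
```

View pics/wL.png

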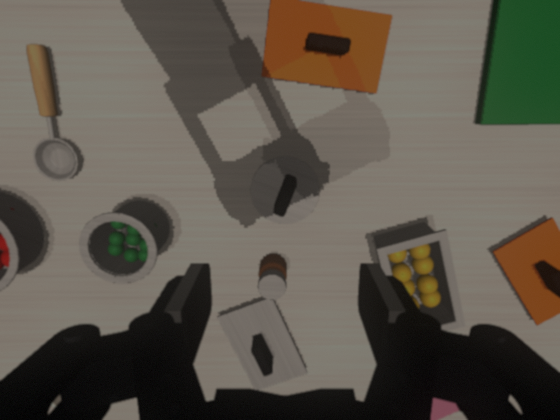

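The wrist image has its top toward the base. It shows the small lid at (285,187), small pan (118,247), oblong pan (415,275), jar (272,277) and oblong lid (262,345). I'll shift forward for a cleaner view.

Emit:
play_rows(
  series=[
    [0.7, [-0.8, 0, 0], [0, 0, 0]],
    [0.7, [-0.8, 0, 0], [0, 0, 0]],
    [0.7, [-0.8, 0, 0], [0, 0, 0]],
    [0.7, [0, 0, 0], [0, 0, 0]],
    [0.7, [0, 0, 0], [0, 0, 0]],
  ],
)

```text
t: 2.33
tool_pos: [0.4784, 0.2684, 0.3109]
tool_rot: [0.0, -3.14, 0.0]
contact_force: [-0.6, -0.3, 0.2]
opening: 0.0596
grip_force: 0.0
```

```bash
python3 - <<'E'
from h import *
im,K,D,C=cam('wrist'); np.savez('wL2.npz',im=im,K=K,D=D,C=C);save(im,'wL2.png')
E
```

Emit:
play_rows(
  series=[
    [0.7, [0, -1, 0], [0, 0, 0]],
    [0.7, [0, -1, 0], [0, 0, 0]],
    [0.7, [0, -1, 0], [0, 0, 0]],
    [0.7, [0, -1, 0], [0, 0, 0]],
    [0.7, [0, -1, 0], [0, 0, 0]],
    [0.7, [0, -1, 0], [0, 0, 0]],
    [0.7, [0, -1, 0], [0, 0, 0]],
    [0.7, [0, -1, 0], [0, 0, 0]],
  ],
)

```text
t: 3.38
tool_pos: [0.478, -0.1331, 0.3119]
tool_rot: [0.0, 3.14, -0.001]
contact_force: [0.5, -0.2, 0.3]
opening: 0.0597
grip_force: 0.0
```

Emit:
play_rows(
  series=[
    [0.7, [0, -1, 0], [0, 0, 0]],
    [0.7, [0, -1, 0], [0, 0, 0]],
    [0.7, [0, 0, 0], [0, 0, 0]],
    [0.7, [0, 0, 0], [0, 0, 0]],
  ],
)

```text
t: 3.88
tool_pos: [0.4784, -0.2315, 0.3116]
tool_rot: [0.001, 3.141, 0.0]
contact_force: [-0.5, 0.4, -0.2]
opening: 0.0595
grip_force: 0.0
```

```bash
python3 - <<'E'
from h import *
im,K,D,C=cam('wrist'); np.savez('wR2.npz',im=im,K=K,D=D,C=C);save(im,'wR2.png');print(C[:3,3])
E
```

```text
[ 0.40386132 -0.23283669  0.45493514]
```

View pics/wL2.png

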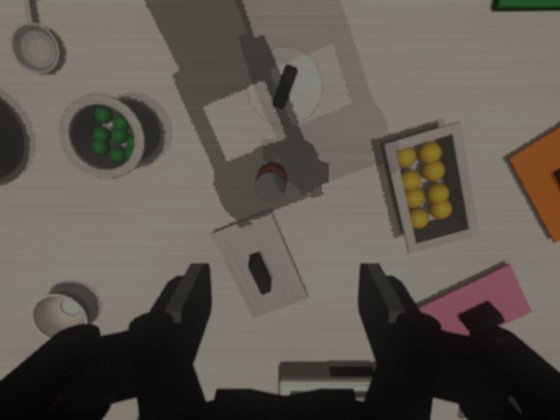

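View pics/wR2.png

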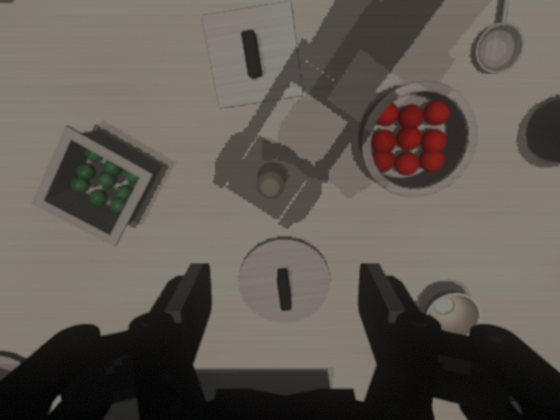

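The left view shows the oblong pan rim corners at (384,145), (460,123), (478,231) and (410,251), and the small pan rim spans x 60–145, y 94–179. The right view shows the square pan rim corners at (68,127), (152,176), (115,244) and (36,198), and the large pan rim spans x 359–476, y 81–197. All four lids are visible too.

```bash
cat > m2.py <<'E'
from h import *
def q(f,n,px,z):
    d=np.load(f);a=[d[k] for k in 'KDC'];p=toz(px,z,*a)[:,:2]
    s=np.linalg.norm(np.roll(p,-1,0)-p,axis=1)
    y=[np.degrees(np.arctan2(*(v[::-1]))) for v in np.roll(p,-1,0)-p]
    print(n,p.mean(0).round(4),'sides',s.round(3),'yaws',np.round(np.mod(y,180),1))
def c(f,n,x0,x1,y0,y1,z):
    d=np.load(f);a=[d[k] for k in 'KDC'];u,v=(x0+x1)/2,(y0+y1)/2
    p=toz([(x0,v),(x1,v),(u,y0),(u,y1)],z,*a)[:,:2]
    print(n,p[:2].mean(0).round(4)[1],p[2:].mean(0).round(4)[0],'diam',np.linalg.norm(p[1]-p[0]).round(3),np.linalg.norm(p[3]-p[2]).round(3),'(y,x)')
q('wL2.npz','panO',[(384,145),(460,123),(478,231),(410,251)],.055)
q('wR2.npz','panS',[(68,127),(152,176),(115,244),(36,198)],.065)
q('wR2.npz','lidS',[(202,16),(291,1),(302,94),(219,107)],.013)
q('wL2.npz','lidO',[(213,231),(271,213),(307,295),(256,316)],.013)
c('wL2.npz','pan_s',60,145,94,179,.075)
c('wR2.npz','pan_l',359,476,81,197,.06)
c('wL2.npz','lid_s',248,323,47,125,.013)
c('wR2.npz','lid_l',238,330,237,322,.013)
def h(f,n,u,v):
    d=np.load(f);a=[d[k] for k in 'KDC'];g=d['im'].max(2)
    m=np.zeros_like(g);m[v-34:v+35,u-25:u+26]=g[v-34:v+35,u-25:u+26]<34
    k=max(cv2.findContours(m,0,1)[0],key=cv2.contourArea);r=cv2.minAreaRect(k);q(f,n,cv2.boxPoints(r),.035)
h('wL2.npz','h_s',286,86);h('wL2.npz','h_o',260,272);h('wR2.npz','h_l',284,289);h('wR2.npz','h_sq',252,53)
E
python3 m2.py
```

```text
panO [0.5052 0.4293] sides [0.08  0.124 0.078 0.127] yaws [106.3  17.  108.3  17.9]
panS [ 0.5006 -0.435 ] sides [0.094 0.091 0.093 0.088] yaws [ 57.5 147.6  55.3 148.1]
lidS [ 0.3662 -0.2659] sides [0.095 0.094 0.095 0.094] yaws [98.6  7.8 98.5  8. ]
lidO [0.6154 0.239 ] sides [0.076 0.122 0.075 0.131] yaws [108.   22.2 114.9  22.8]
pan_s 0.0872 0.4471 diam 0.084 0.084 (y,x)
pan_l -0.0946 0.453 diam 0.121 0.12 (y,x)
lid_s 0.2686 0.3979 diam 0.083 0.082 (y,x)
lid_l -0.233 0.6388 diam 0.12 0.123 (y,x)
h_s [0.4025 0.265 ] sides [0.032 0.012 0.033 0.012] yaws [160.4  72.6 160.9  72.2]
h_o [0.6116 0.2374] sides [0.014 0.045 0.014 0.045] yaws [118.2  23.8 118.9  23.3]
h_l [ 0.6229 -0.2392] sides [0. 0. 0. 0.] yaws [0. 0. 0. 0.]Traceback (most recent call last):
  File "m2.py", line 23, in <module>
    h('wL2.npz','h_s',286,86);h('wL2.npz','h_o',260,272);h('wR2.npz','h_l',284,289);h('wR2.npz','h_sq',252,53)
                                                                                    ~^^^^^^^^^^^^^^^^^^^^^^^^^
  File "m2.py", line 22, in h
    k=max(cv2.findContours(m,0,1)[0],key=cv2.contourArea);r=cv2.minAreaRect(k);q(f,n,cv2.boxPoints(r),.035)
ValueError: max() iterable argument is empty
```

Emit:
play_rows(
  series=[
    [0.7, [0, 0, 0.6], [0, 0, -1]],
    [0.7, [0.77, -0.12, 0.6], [0, 0, 0]],
    [0.7, [0.77, -0.12, 0.6], [0, 0, 0]],
    [0.7, [0.77, -0.11, 0.6], [0, 0, 0]],
    [0.7, [0, 0, 0.9], [0, 0, 0]],
    [0.7, [0, 0, 0.7], [0, 0, 0]],
    [0.7, [0, 0, 0.6], [0, 0, 0]],
    [0.7, [0, 0, 0], [0, 0, 0]],
  ],
)

```text
t: 4.92
tool_pos: [0.3654, -0.2631, 0.079]
tool_rot: [0.22, -3.131, -0.007]
contact_force: [0.6, 0.2, -0.4]
opening: 0.0595
grip_force: 0.0
```

```bash
cat > plan.py <<'E'
import sys
from h import *
# args: x y z heading(deg) -> turn (units) then shift (units) in the turned tool frame
x,y,z,th=map(float,sys.argv[1:5]); o=ctrl.get_obs()
M=R.from_rotvec(o['tool_rot']).as_matrix(); h=np.degrees(np.arctan2(M[1,0],M[0,0]))
dt=(th-h+180)%360-180; t=np.radians(th); d=np.array([x,y,z])-o['tool_pos']
B=np.array([[np.cos(t),np.sin(t),0],[np.sin(t),-np.cos(t),0],[0,0,-1]])
print('pos',o['tool_pos'].round(4),'head',h.round(1),'tilt',M[:2,2].round(4),'turn z',(-dt/8).round(2),'shift',(B@d/.05).round(2),'open',round(o['opening'],4))
E
cat > m3.py <<'E'
import sys
from h import *
im,K,D,C=cam('wrist');save(im,sys.argv[1])
E
python3 plan.py .366 -.265 .02 188; python3 m3.py g1.png
```

```text
pos [ 0.3654 -0.2631  0.079 ] head -172.0 tilt [-0.0036  0.0039] turn z 0.0 shift [-0.01 -0.04  1.18] open 0.0595
```

View pics/g1.png

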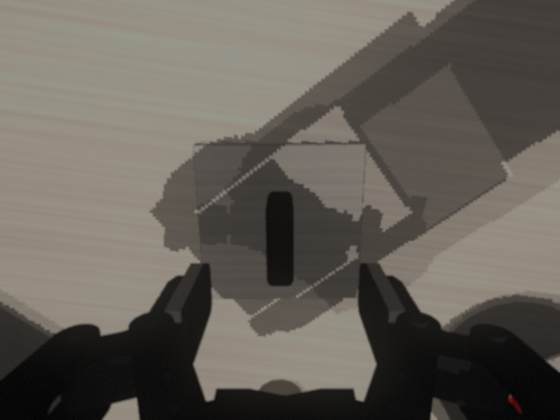

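The handle is centred between the fingers at column 280 and aligned. I'll descend and grip.

Emit:
play_rows(
  series=[
    [0.7, [0, 0, 0.6], [0, 0, 0]],
    [0.7, [0, 0, 0.58], [0, 0, 0]],
    [0.7, [0, 0, 0], [0, 0, 0]],
    [0, [0, 0, 0], [0, 0, 0]],
    [0, [0, 0, 0], [0, 0, 0]],
    [0, [0, 0, 0], [0, 0, 0]],
    [0, [0, 0, 0], [0, 0, 0]],
    [0, [0, 0, 0], [0, 0, 0]],
  ],
  force=50,
)

```text
t: 5.98
tool_pos: [0.3677, -0.2669, 0.0241]
tool_rot: [-0.217, 3.132, -0.003]
contact_force: [-0.4, 1.3, 6.3]
opening: 0.013
grip_force: 50.9
```

Emit:
play_rows(
  series=[
    [0, [0, 0, 0], [0, 0, 0]],
    [0, [0, 0, -0.4], [0, 0, 0]],
    [0, [0, 0, -0.8], [0, 0, 0]],
    [0, [0, 0, -0.8], [0, 0, 0]],
    [0, [0, 0, -0.8], [0, 0, 0]],
    [0, [0, 0, -0.8], [0, 0, 0]],
    [0, [0, 0, -0.4], [0, 0, 0]],
    [0, [0, 0, 0], [0, 0, 0]],
  ],
)

```text
t: 6.98
tool_pos: [0.3669, -0.2663, 0.2233]
tool_rot: [-0.217, 3.133, -0.003]
contact_force: [0.6, 0.0, -0.8]
opening: 0.0129
grip_force: 49.7
```

```bash
python3 plan.py .5005 -.434 .076 147
```

```text
pos [ 0.3669 -0.2663  0.2233] head -172.1 tilt [ 0.0017 -0.0018] turn z 5.11 shift [-4.07 -1.36  2.95] open 0.0129
```

Emit:
play_rows(
  series=[
    [0, [0, 0, 0], [0, 0, 0.85]],
    [0, [0, 0, 0], [0, 0, 0.85]],
    [0, [0, 0, 0], [0, 0, 0.85]],
    [0, [0, 0, 0], [0, 0, 0.85]],
    [0, [0, 0, 0], [0, 0, 0.85]],
    [0, [0, 0, 0], [0, 0, 0.85]],
    [0, [-0.6, -0.2, 0], [0, 0, 0]],
    [0, [-0.6, -0.2, 0], [0, 0, 0]],
  ],
)

```text
t: 7.98
tool_pos: [0.4056, -0.3148, 0.2192]
tool_rot: [-0.888, -3.01, -0.003]
contact_force: [-0.6, -0.0, -0.7]
opening: 0.0126
grip_force: 49.7
```

Emit:
play_rows(
  series=[
    [0, [-0.7, -0.24, 0], [0, 0, 0]],
    [0, [-0.7, -0.24, 0.2], [0, 0, 0]],
    [0, [-0.7, -0.24, 0.4], [0, 0, 0]],
    [0, [-0.5, -0.16, 0.5], [0, 0, 0]],
    [0, [-0.27, -0.08, 0.5], [0, 0, 0]],
    [0, [0, 0, 0.4], [0, 0, 0]],
    [0, [0, 0, 0.2], [0, 0, 0]],
    [0, [0, 0, 0], [0, 0, 0]],
  ],
)

```text
t: 8.98
tool_pos: [0.4997, -0.4324, 0.111]
tool_rot: [-0.889, -3.011, -0.002]
contact_force: [-0.5, -0.3, -1.1]
opening: 0.0132
grip_force: 49.7
```

```bash
python3 plan.py .5005 -.434 .0795 147;  python3 m3.py p1.png
```

```text
pos [ 0.4997 -0.4324  0.111 ] head 147.1 tilt [-0.0016  0.0018] turn z 0.01 shift [-0.03 -0.02  0.63] open 0.0132
```

View pics/p1.png

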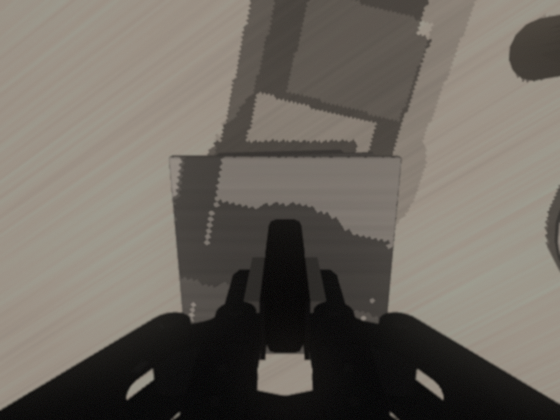

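The square lid at (285,240) hides the pan completely. I'll check the lid centre through its front edge, (170,156)–(400,156).

```bash
python3 - <<'E'
from h import *
im,K,D,C=cam('wrist');o=ctrl.get_obs()
M=R.from_rotvec(o['tool_rot']).as_matrix()
for p in toz([(170,156),(400,156)],o['tool_pos'][2]-.0105,K,D,C): print((M.T@(p-o['tool_pos'])).round(4))
E
```

```text
[ 0.0497 -0.0476  0.0104]
[0.0497 0.0459 0.0104]
```

Emit:
play_rows(
  series=[
    [0, [0, 0, 0.25], [0, 0, 0]],
    [0, [0, 0, 0.2], [0, 0, 0]],
    [0, [0, 0, 0.12], [0, 0, 0]],
    [0, [0, 0, 0.06], [0, 0, 0]],
    [0, [0, 0, 0], [0, 0, 0]],
    [0, [0, 0, 0], [0, 0, 0]],
  ],
)

```text
t: 9.82
tool_pos: [0.5007, -0.4337, 0.0811]
tool_rot: [0.889, 3.013, -0.001]
contact_force: [0.4, -0.4, -2.0]
opening: 0.0131
grip_force: 49.7
```

Emit:
play_rows(
  series=[
    [0, [0, 0, 0.05], [0, 0, 0]],
    [0, [0, 0, 0.04], [0, 0, 0]],
    [0, [0, 0, 0], [0, 0, 0]],
  ],
)

```text
t: 10.2
tool_pos: [0.501, -0.434, 0.0802]
tool_rot: [0.889, 3.012, -0.001]
contact_force: [-5.1, 5.5, 13.7]
opening: 0.0132
grip_force: 51.8
```

The lid is seated, with contact at the expected height. I'll release and lift.

Emit:
play_rows(
  series=[
    [0.4, [0, 0, 0], [0, 0, 0]],
    [0.4, [0, 0, 0], [0, 0, 0]],
    [0.6, [0, 0, 0], [0, 0, 0]],
    [0.6, [0, 0, -0.4], [0, 0, 0]],
    [0.6, [0, 0, -0.8], [0, 0, 0]],
    [0.6, [0, 0, -0.8], [0, 0, 0]],
    [0.6, [0, 0, -0.8], [0, 0, 0]],
    [0.6, [0, 0, 0], [0, 0, 0]],
  ],
)

```text
t: 11.2
tool_pos: [0.5025, -0.4355, 0.2235]
tool_rot: [0.886, 3.004, -0.009]
contact_force: [-0.1, 0.1, 0.7]
opening: 0.0514
grip_force: 0.0
```

```bash
python3 plan.py .6385 -.232 .02 186.5;  python3 m3.py p1b.png
```

```text
pos [ 0.5025 -0.4355  0.2235] head 147.1 tilt [ 0.0074 -0.008 ] turn z -4.92 shift [-3.16  3.74  4.07] open 0.0514
```

View pics/p1b.png

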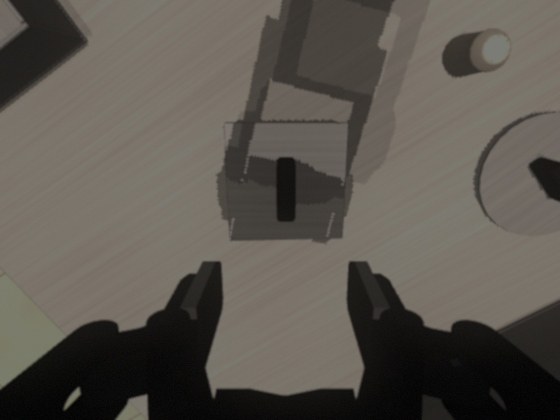

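The square lid sits on its pan, with the handle at (286,189). Next is the large lid.

Emit:
play_rows(
  series=[
    [0.6, [0, 0, 0], [0, 0, -0.98]],
    [0.6, [0, 0, 0], [0, 0, -0.98]],
    [0.6, [0, 0, 0], [0, 0, -0.98]],
    [0.6, [0, 0, 0], [0, 0, -0.98]],
    [0.6, [0, 0, 0], [0, 0, -0.98]],
    [0.6, [-0.6, 0.7, 0], [0, 0, 0]],
    [0.6, [-0.6, 0.7, 0], [0, 0, 0]],
    [0.6, [-0.6, 0.7, 0], [0, 0, 0]],
  ],
)

```text
t: 12.25
tool_pos: [0.5783, -0.3177, 0.2146]
tool_rot: [0.172, -3.135, -0.003]
contact_force: [0.4, 0.6, -0.2]
opening: 0.051
grip_force: 0.0
```

Emit:
play_rows(
  series=[
    [0.6, [-0.6, 0.7, 0.2], [0, 0, 0]],
    [0.6, [-0.5, 0.6, 0.3], [0, 0, 0]],
    [0.6, [-0.26, 0.34, 0.5], [0, 0, 0]],
    [0.6, [0, 0, 0.8], [0, 0, 0]],
    [0.6, [0, 0, 0.8], [0, 0, 0]],
    [0.6, [0, 0, 0.4], [0, 0, 0]],
    [0.6, [0, 0, 0], [0, 0, 0]],
    [0.6, [0, 0, 0], [0, 0, 0]],
  ],
)

```text
t: 13.25
tool_pos: [0.638, -0.2309, 0.0682]
tool_rot: [-0.173, 3.134, -0.002]
contact_force: [0.7, -0.0, 0.3]
opening: 0.0507
grip_force: 0.0
```

```bash
python3 plan.py .6385 -.232 .021 186.5;  python3 m3.py g2.png
```

```text
pos [ 0.638  -0.2309  0.0682] head -173.7 tilt [ 0.0025 -0.0013] turn z -0.02 shift [-0.01 -0.02  0.94] open 0.0507
```

View pics/g2.png

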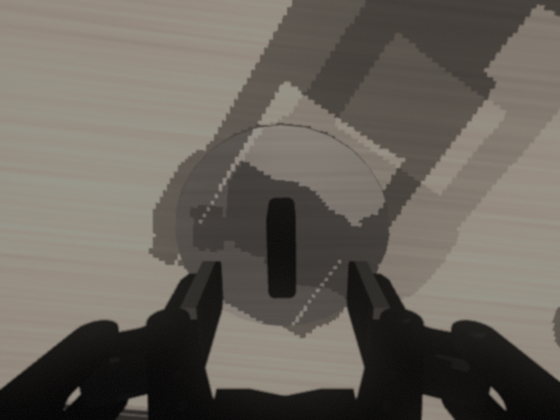

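The large lid's handle is centred at (281,248) and aligned. I'll grip and lift it.

Emit:
play_rows(
  series=[
    [0.6, [0, 0, 0.5], [0, 0, 0]],
    [0.6, [0, 0, 0.43], [0, 0, 0]],
    [0.6, [0, 0, 0], [0, 0, 0]],
    [0, [0, 0, 0], [0, 0, 0]],
    [0, [0, 0, 0], [0, 0, 0]],
    [0, [0, 0, 0], [0, 0, 0]],
    [0, [0, 0, 0], [0, 0, 0]],
    [0, [0, 0, 0], [0, 0, 0]],
  ],
)

```text
t: 14.3
tool_pos: [0.638, -0.2307, 0.0213]
tool_rot: [-0.173, 3.135, -0.002]
contact_force: [0.4, -0.4, 5.1]
opening: 0.013
grip_force: 51.5
```

Emit:
play_rows(
  series=[
    [0, [0, 0, -0.4], [0, 0, 0]],
    [0, [0, 0, -0.8], [0, 0, 0]],
    [0, [0, 0, -0.8], [0, 0, 0]],
    [0, [0, 0, -0.8], [0, 0, 0]],
    [0, [0, 0, -0.8], [0, 0, 0]],
    [0, [0, 0, -0.4], [0, 0, 0]],
    [0, [0, 0, 0], [0, 0, 0]],
  ],
)

```text
t: 15.18
tool_pos: [0.6376, -0.2305, 0.2218]
tool_rot: [-0.173, 3.134, -0.002]
contact_force: [0.5, -0.2, -2.2]
opening: 0.0133
grip_force: 50.7
```

```bash
python3 plan.py .452 -.0945 .0745 186.5
```

```text
pos [ 0.6376 -0.2305  0.2218] head -173.7 tilt [ 0.0029 -0.0014] turn z -0.02 shift [3.38 3.12 2.95] open 0.0133
```

Emit:
play_rows(
  series=[
    [0, [0.4, 0.37, 0], [0, 0, 0]],
    [0, [0.7, 0.64, 0], [0, 0, 0]],
    [0, [0.7, 0.64, 0], [0, 0, 0]],
    [0, [0.7, 0.64, 0.2], [0, 0, 0]],
    [0, [0.6, 0.55, 0.4], [0, 0, 0]],
    [0, [0.28, 0.28, 0.7], [0, 0, 0]],
    [0, [0, 0, 0.7], [0, 0, 0]],
    [0, [0, 0, 0.35], [0, 0, 0]],
  ],
)

```text
t: 16.18
tool_pos: [0.449, -0.0926, 0.0981]
tool_rot: [0.173, -3.131, -0.004]
contact_force: [0.7, 0.6, -0.4]
opening: 0.0132
grip_force: 50.7
```

Emit:
play_rows(
  series=[
    [0, [0, 0, 0], [0, 0, 0]],
    [0, [0, 0, 0], [0, 0, 0]],
  ],
)

```text
t: 16.42
tool_pos: [0.4527, -0.0942, 0.1033]
tool_rot: [-0.173, 3.136, -0.001]
contact_force: [1.1, -0.1, -0.7]
opening: 0.0128
grip_force: 50.7
```

```bash
python3 plan.py .452 -.0945 .0725 186.5;  python3 m3.py p2.png
```

```text
pos [ 0.4527 -0.0942  0.1033] head -173.7 tilt [ 0.0013 -0.0006] turn z -0.02 shift [ 0.01 -0.    0.62] open 0.0128
```

Emit:
play_rows(
  series=[
    [0, [0, 0, 0.25], [0, 0, 0]],
    [0, [0, 0, 0.2], [0, 0, 0]],
    [0, [0, 0, 0.12], [0, 0, 0]],
    [0, [0, 0, 0.06], [0, 0, 0]],
    [0, [0, 0, 0.04], [0, 0, 0]],
    [0, [0, 0, 0], [0, 0, 0]],
  ],
)

```text
t: 17.23
tool_pos: [0.4518, -0.0937, 0.0724]
tool_rot: [0.173, -3.134, -0.001]
contact_force: [-14.4, 4.9, 24.3]
opening: 0.0132
grip_force: 54.3
```

Emit:
play_rows(
  series=[
    [0.4, [0, 0, -0.03], [0, 0, 0]],
    [0.4, [0, 0, 0], [0, 0, 0]],
    [0.6, [0, 0, 0], [0, 0, 0]],
    [0.6, [0, 0, -0.4], [0, 0, 0]],
    [0.6, [0, 0, -0.8], [0, 0, 0]],
    [0.6, [0, 0, -0.8], [0, 0, 0]],
    [0.6, [0, 0, -0.8], [0, 0, 0]],
    [0.6, [0, 0, 0], [0, 0, 0]],
  ],
)

```text
t: 18.23
tool_pos: [0.4539, -0.0945, 0.2142]
tool_rot: [-0.173, 3.13, -0.005]
contact_force: [0.2, -0.3, -0.7]
opening: 0.0514
grip_force: 0.0
```

```bash
python3 plan.py .398 .268 .021 160;  python3 m3.py p2b.png
```

```text
pos [ 0.4539 -0.0945  0.2142] head -173.7 tilt [ 0.0069 -0.0026] turn z 3.29 shift [3.53 6.43 3.86] open 0.0514
```

View pics/p2b.png

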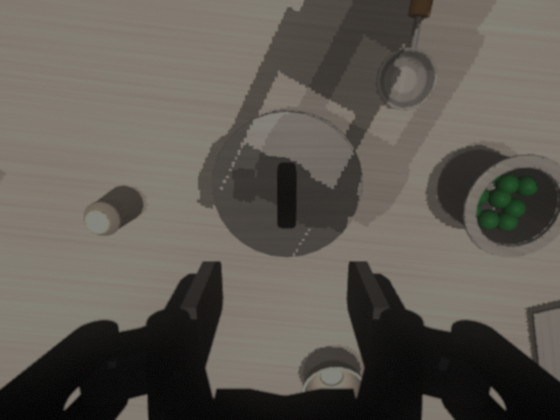

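The large lid is home, with its cover concentric at (287,183). Next is the small lid.

Emit:
play_rows(
  series=[
    [0.6, [0, 0, 0], [0, 0, 0.82]],
    [0.6, [0, 0, 0], [0, 0, 0.82]],
    [0.6, [0, 0, 0], [0, 0, 0.82]],
    [0.6, [0, 0, 0], [0, 0, 0.83]],
    [0.6, [0.5, 0.92, 0], [0, 0, 0]],
    [0.6, [0.5, 0.92, 0], [0, 0, 0]],
    [0.6, [0.5, 0.92, 0], [0, 0, 0]],
    [0.6, [0.5, 0.92, 0], [0, 0, 0]],
  ],
)

```text
t: 19.27
tool_pos: [0.4193, 0.1148, 0.208]
tool_rot: [-0.546, -3.091, 0.001]
contact_force: [0.1, -0.6, -0.2]
opening: 0.0514
grip_force: 0.0
```

Emit:
play_rows(
  series=[
    [0.6, [0.5, 0.92, 0], [0, 0, 0]],
    [0.6, [0.5, 0.92, 0], [0, 0, 0]],
    [0.6, [0.5, 0.91, 0.4], [0, 0, 0]],
    [0.6, [0, 0, 0.8], [0, 0, 0]],
    [0.6, [0, 0, 0.8], [0, 0, 0]],
    [0.6, [0, 0, 0.5], [0, 0, 0]],
    [0.6, [0, 0, 0.3], [0, 0, 0]],
    [0.6, [0, 0, 0], [0, 0, 0]],
  ],
)

```text
t: 20.27
tool_pos: [0.396, 0.2675, 0.0683]
tool_rot: [-0.545, -3.09, 0.004]
contact_force: [0.5, -0.6, 0.6]
opening: 0.0511
grip_force: 0.0
```

```bash
python3 plan.py .398 .268 .021 160;  python3 m3.py g3.png
```

```text
pos [0.396  0.2675 0.0683] head 160.0 tilt [-0.0037 -0.0017] turn z -0.0 shift [-0.03  0.02  0.95] open 0.0511
```

View pics/g3.png

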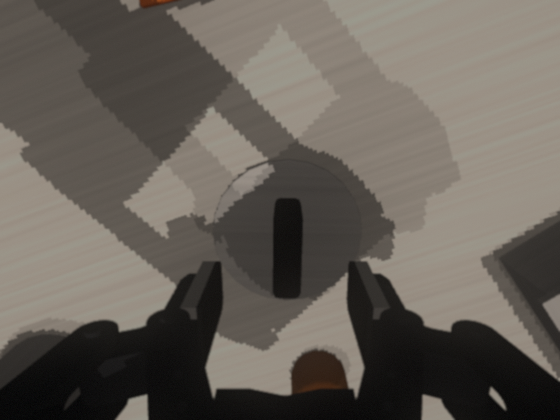

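The small lid's handle is at (288,248), centred and aligned, and the jar is clear at (320,370). I'll grip it.

Emit:
play_rows(
  series=[
    [0.6, [0, 0.05, 0.5], [0, 0, 0]],
    [0.6, [0, 0, 0.43], [0, 0, 0]],
    [0.6, [0, 0, 0], [0, 0, 0]],
    [0, [0, 0, 0], [0, 0, 0]],
    [0, [0, 0, 0], [0, 0, 0]],
    [0, [0, 0, 0], [0, 0, 0]],
    [0, [0, 0, 0], [0, 0, 0]],
    [0, [0, 0, 0], [0, 0, 0]],
  ],
)

```text
t: 21.32
tool_pos: [0.3996, 0.2712, 0.0255]
tool_rot: [0.545, 3.091, 0.003]
contact_force: [-0.2, -0.3, 6.1]
opening: 0.0132
grip_force: 51.7
```

Emit:
play_rows(
  series=[
    [0, [0, 0, -0.4], [0, 0, 0]],
    [0, [0, 0, -0.8], [0, 0, 0]],
    [0, [0, 0, -0.8], [0, 0, 0]],
    [0, [0, 0, -0.8], [0, 0, 0]],
    [0, [0, 0, -0.8], [0, 0, 0]],
    [0, [0, 0, -0.4], [0, 0, 0]],
    [0, [0, 0, 0], [0, 0, 0]],
  ],
)

```text
t: 22.2
tool_pos: [0.3988, 0.2709, 0.2248]
tool_rot: [0.545, 3.092, 0.002]
contact_force: [0.8, -1.0, -0.9]
opening: 0.0132
grip_force: 50.7
```

```bash
python3 plan.py .446 .087 .0875 160
```

```text
pos [0.3988 0.2709 0.2248] head 160.0 tilt [0.0022 0.0011] turn z -0.0 shift [-2.14 -3.13  2.75] open 0.0132
```

Emit:
play_rows(
  series=[
    [0, [-0.3, -0.43, 0], [0, 0, 0]],
    [0, [-0.5, -0.7, 0], [0, 0, 0]],
    [0, [-0.5, -0.7, 0], [0, 0, 0]],
    [0, [-0.5, -0.7, 0.2], [0, 0, 0]],
    [0, [-0.34, -0.6, 0.4], [0, 0, 0]],
    [0, [0, 0, 0.7], [0, 0, 0]],
    [0, [0, 0, 0.5], [0, 0, 0]],
    [0, [0, 0, 0.3], [0, 0, 0]],
  ],
)

```text
t: 23.2
tool_pos: [0.4429, 0.0867, 0.1148]
tool_rot: [-0.545, -3.088, 0.002]
contact_force: [-1.0, -0.3, -0.9]
opening: 0.0132
grip_force: 50.7
```

Emit:
play_rows(
  series=[
    [0, [0, 0, 0], [0, 0, 0]],
    [0, [0, 0, 0], [0, 0, 0]],
  ],
)

```text
t: 23.45
tool_pos: [0.4457, 0.0871, 0.1195]
tool_rot: [0.545, 3.093, 0.0]
contact_force: [0.3, 0.3, -0.6]
opening: 0.013
grip_force: 50.7
```

```bash
python3 plan.py .4465 .087 .0905 160
```

```text
pos [0.4457 0.0871 0.1195] head 160.0 tilt [0.0011 0.    ] turn z 0.0 shift [-0.01  0.    0.58] open 0.013
```

Emit:
play_rows(
  series=[
    [0, [0, 0, 0.25], [0, 0, 0]],
    [0, [0, 0, 0.18], [0, 0, 0]],
    [0, [0, 0, 0.1], [0, 0, 0]],
    [0, [0, 0, 0.06], [0, 0, 0]],
    [0, [0, 0, 0.03], [0, 0, 0]],
    [0, [0, 0, 0], [0, 0, 0]],
  ],
)

```text
t: 24.2
tool_pos: [0.4457, 0.087, 0.0917]
tool_rot: [-0.545, -3.092, 0.001]
contact_force: [-12.0, -0.6, 22.2]
opening: 0.0127
grip_force: 53.9
```

Emit:
play_rows(
  series=[
    [0.4, [0, 0, -0.03], [0, 0, 0]],
    [0.4, [0, 0, 0], [0, 0, 0]],
    [0.6, [0, 0, 0], [0, 0, 0]],
    [0.6, [0, 0, -0.4], [0, 0, 0]],
    [0.6, [0, 0, -0.8], [0, 0, 0]],
    [0.6, [0, 0, -0.8], [0, 0, 0]],
    [0.6, [0, 0, -0.8], [0, 0, 0]],
    [0.6, [0, 0, 0], [0, 0, 0]],
  ],
)

```text
t: 25.2
tool_pos: [0.4473, 0.087, 0.2332]
tool_rot: [0.544, 3.087, 0.002]
contact_force: [-0.6, 0.3, -0.1]
opening: 0.0511
grip_force: 0.0
```

```bash
python3 plan.py .6155 .239 .021 202.5;  python3 m3.py p3b.png
```

```text
pos [0.4473 0.087  0.2332] head 160.0 tilt [0.0072 0.0002] turn z -5.31 shift [-4.27  1.52  4.24] open 0.0511
```

Emit:
play_rows(
  series=[
    [0.6, [0, 0, 0], [0, 0, -0.89]],
    [0.6, [0, 0, 0], [0, 0, -0.89]],
    [0.6, [0, 0, 0], [0, 0, -0.89]],
    [0.6, [0, 0, 0], [0, 0, -0.88]],
    [0.6, [0, 0, 0], [0, 0, -0.88]],
    [0.6, [0, 0, 0], [0, 0, -0.88]],
    [0.6, [-0.8, 0.3, 0], [0, 0, 0]],
    [0.6, [-0.8, 0.3, 0], [0, 0, 0]],
  ],
)

```text
t: 26.25
tool_pos: [0.5074, 0.1456, 0.2268]
tool_rot: [0.61, -3.078, -0.0]
contact_force: [0.2, -0.1, -1.1]
opening: 0.0516
grip_force: 0.0
```

Emit:
play_rows(
  series=[
    [0.6, [-0.8, 0.3, 0], [0, 0, 0]],
    [0.6, [-0.8, 0.3, 0], [0, 0, 0]],
    [0.6, [-0.8, 0.3, 0.4], [0, 0, 0]],
    [0.6, [-0.27, 0, 0.8], [0, 0, 0]],
    [0.6, [0, 0, 0.8], [0, 0, 0]],
    [0.6, [0, 0, 0.7], [0, 0, 0]],
    [0.6, [0, 0, 0.4], [0, 0, 0]],
    [0.6, [0, 0, 0], [0, 0, 0]],
  ],
)

```text
t: 27.25
tool_pos: [0.6118, 0.2373, 0.0712]
tool_rot: [0.611, -3.076, 0.001]
contact_force: [0.0, 0.4, 0.1]
opening: 0.0514
grip_force: 0.0
```

```bash
python3 plan.py .6155 .239 .021 202.5; python3 - <<'E'
from h import *
im,K,D,C=cam('wrist');o=ctrl.get_obs();M=R.from_rotvec(o['tool_rot']).as_matrix()
g=im.max(2);m=np.zeros_like(g);m[120:310,228:340]=g[120:310,228:340]<25
c=max(cv2.findContours(m,0,1)[0],key=cv2.contourArea);r=cv2.minAreaRect(c);print(r)
p=toz([r[0]],.04,K,D,C)[0];print(p,(M.T@(p-o['tool_pos'])).round(4))
a=cv2.imread('pics/p3b.png');save(np.hstack([cv2.resize(a,(400,300)),cv2.resize(im,(400,300))]),'both.png')
E
```

```text
pos [0.6118 0.2373 0.0712] head -157.5 tilt [-0.0053 -0.0014] turn z -0.0 shift [-0.08  0.    1.  ] open 0.0514
((282.0, 250.0), (94.0, 26.0), 90.0)
[0.61302408 0.23543462 0.04      ] [ 0.0011 -0.002   0.0335]
```

View pics/both.png

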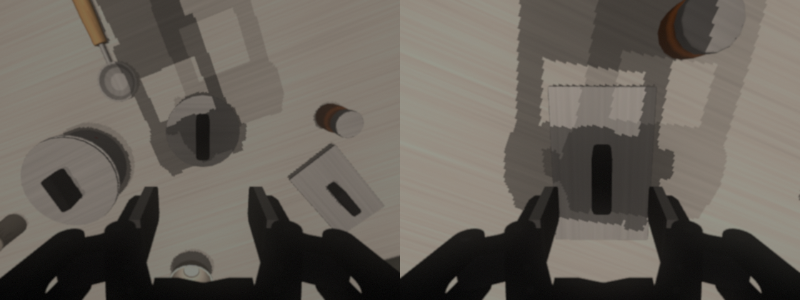

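The left image shows the small lid flat on its pan. The right image shows the oblong lid's handle centred between the fingers at (602,180). I'll grip it.

Emit:
play_rows(
  series=[
    [0.6, [-0.03, 0, 0.5], [0, 0, 0]],
    [0.6, [0, 0, 0.47], [0, 0, 0]],
    [0.6, [0, 0, 0], [0, 0, 0]],
    [0, [0, 0, 0], [0, 0, 0]],
    [0, [0, 0, 0], [0, 0, 0]],
    [0, [0, 0, 0], [0, 0, 0]],
    [0, [0, 0, 0], [0, 0, 0]],
    [0, [0, 0, 0], [0, 0, 0]],
  ],
)

```text
t: 28.3
tool_pos: [0.6162, 0.2386, 0.0272]
tool_rot: [-0.612, 3.079, -0.0]
contact_force: [0.2, -0.4, 5.1]
opening: 0.0127
grip_force: 53.4
```

Emit:
play_rows(
  series=[
    [0, [0, 0, -0.4], [0, 0, 0]],
    [0, [0, 0, -0.8], [0, 0, 0]],
    [0, [0, 0, -0.8], [0, 0, 0]],
    [0, [0, 0, -0.8], [0, 0, 0]],
    [0, [0, 0, -0.8], [0, 0, 0]],
    [0, [0, 0, -0.4], [0, 0, 0]],
    [0, [0, 0, 0], [0, 0, 0]],
  ],
)

```text
t: 29.18
tool_pos: [0.6159, 0.2386, 0.2278]
tool_rot: [-0.612, 3.078, 0.0]
contact_force: [-0.1, -1.0, -2.1]
opening: 0.0131
grip_force: 52.4
```

```bash
python3 plan.py .505 .4285 .0685 197.3
```

```text
pos [0.6159 0.2386 0.2278] head -157.5 tilt [0.0031 0.0009] turn z 0.65 shift [0.99 4.28 3.19] open 0.0131
```

Emit:
play_rows(
  series=[
    [0, [0, 0, 0], [0, 0, 0.65]],
    [0, [0.15, 0.6, 0], [0, 0, 0]],
    [0, [0.2, 0.9, 0], [0, 0, 0]],
    [0, [0.2, 0.9, 0], [0, 0, 0]],
    [0, [0.2, 0.9, 0.2], [0, 0, 0]],
    [0, [0.14, 0.6, 0.4], [0, 0, 0]],
    [0, [0.1, 0.38, 0.5], [0, 0, 0]],
    [0, [0, 0, 0.6], [0, 0, 0]],
  ],
)

```text
t: 30.18
tool_pos: [0.5022, 0.4287, 0.1374]
tool_rot: [0.475, -3.102, 0.002]
contact_force: [0.6, -0.2, -0.8]
opening: 0.0127
grip_force: 52.5
```

Emit:
play_rows(
  series=[
    [0, [0, 0, 0.5], [0, 0, 0]],
    [0, [0, 0, 0.3], [0, 0, 0]],
    [0, [0, 0, 0], [0, 0, 0]],
    [0, [0, 0, 0], [0, 0, 0]],
  ],
)

```text
t: 30.68
tool_pos: [0.5049, 0.4283, 0.1016]
tool_rot: [-0.471, 3.105, 0.001]
contact_force: [0.3, -0.7, -0.2]
opening: 0.0128
grip_force: 52.5
```

```bash
python3 plan.py .505 .4285 .073 197.3
```

```text
pos [0.5049 0.4283 0.1016] head -162.7 tilt [0.001  0.0007] turn z -0.0 shift [-0.    0.    0.57] open 0.0128
```

Emit:
play_rows(
  series=[
    [0, [0, 0, 0.25], [0, 0, 0]],
    [0, [0, 0, 0.18], [0, 0, 0]],
    [0, [0, 0, 0.1], [0, 0, 0]],
    [0, [0, 0, 0.05], [0, 0, 0]],
    [0, [0, 0, 0.03], [0, 0, 0]],
    [0, [0, 0, 0], [0, 0, 0]],
  ],
)

```text
t: 31.42
tool_pos: [0.5048, 0.4283, 0.0732]
tool_rot: [-0.472, 3.106, -0.0]
contact_force: [-5.4, -4.6, 11.3]
opening: 0.0127
grip_force: 54.0
```

Emit:
play_rows(
  series=[
    [0.4, [0, 0, -0.02], [0, 0, 0]],
    [0.4, [0, 0, 0], [0, 0, 0]],
    [0.6, [0, 0, 0], [0, 0, 0]],
    [0.6, [0, 0, -0.4], [0, 0, 0]],
    [0.6, [0, 0, -0.8], [0, 0, 0]],
    [0.6, [0, 0, -0.8], [0, 0, 0]],
    [0.6, [0, 0, -0.8], [0, 0, 0]],
    [0.6, [0, 0, 0], [0, 0, 0]],
  ],
)

```text
t: 32.42
tool_pos: [0.5068, 0.4297, 0.2185]
tool_rot: [-0.47, 3.096, 0.007]
contact_force: [0.1, -0.1, -0.7]
opening: 0.0515
grip_force: 0.0
```

```bash
python3 - <<'E'
from h import *
im,K,D,C=cam('wrist');o=ctrl.get_obs();M=R.from_rotvec(o['tool_rot']).as_matrix()
s,_,_,_=cam('side')
save(np.hstack([cv2.resize(im,(400,300)),cv2.resize(s[120:420,140:560],(400,300))]),'end.png')
E
```

```text
(no output)
```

View pics/end.png

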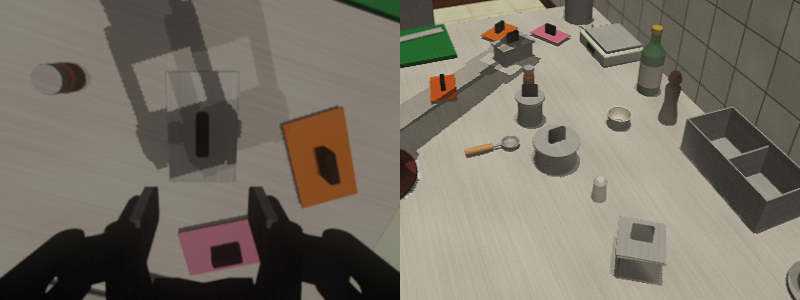

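All four lids sit flat on their pans: oblong at (203,130) in the left image; small (530,90), large (556,140) and square (640,235) in the right. The jar and shaker are upright, so I'll hand the job in.

```bash
python3 -c "
from station import ctrl
print(ctrl.finish_job())"
```

```text
the job is handed in; nothing more can be done
None
```

All four lids are on their own pans and the job was handed in at about 32 s; the final picture shows them flat and the jar and shaker upright, but no verdict was returned, and I viewed 15 pictures, one over the limit of 14.

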